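# Throw the bath lever behind its splash shield with the hook rod

## Task

Take the bent rod from its rack, reach over the splash shield with it and find the red slide lever's far face by feel and draw the lever all the way home towards the shield; keep a steady pull of about 10 N on it against its stop for a second and a half so that its contacts seat, never harder than 18 N. Then lay the rod back in its rack, bend hanging down, and let go. Work the lever only with the rod, keep the robot itself off the station, do not lean on the shield, and leave the glassware and bottles where they stand.

Things in the scene. Friction and masses are not known exactly. Their poses are not given: they have to be found in the camera images.
- rod: Bent rod, 0.18 kg. Orange handle 130 x 18 x 24 mm (x, y, z); origin at mid-height and mid-width of the handle, 80 mm from its rear and 50 mm from its front end: grip it here, across y. A 10 mm round steel shaft runs on along +x at the same height to x = 230 mm, then bends at a right angle down along -z. z is up when it lies in the rack.
- rod_tip (a point): Lowest point of the rod's bent end, at (230, 0, -105) mm in the rod's frame.
- rack: Fixed rack: grey base, two white forks with flaring cheeks; origin on the bench. Rod lies along rack x, bend hanging at the +x end, rod origin at about (-90, 0, 135) mm. Fork at x = -137 mm (14 mm thick, floor 123 mm up, cheeks to 147) holds the handle with 3 mm play each side; fork at x = 80 mm (floor 130, cheeks to 154) the shaft. The rod may lie 15 mm off lengthwise.
- station: Fixed bath control station. Origin on the bench under the middle of the splash shield; x points from the robot through the shield to the lever. Blue housing x = 60 to 250 mm, y = +-110, top at z = 50. On it, at y = 0, stands the red lever paddle: 8 mm thick in x, 34 wide in y, top at z = 92, centre at x = 145 mm minus travel, but its black plate is clamped by hand and this can be 10 mm out either way in x.
- shield: Clear splash shield of the station with a blue top edge, in the station's frame at x = 0, 12 mm thick at the edge, 240 mm wide, its top 140 mm above the bench. Its origin is the station's.
- lever (a joint): Travel of the red lever, m: 0 = off (far end), 0.030 = home at a springy stop. Moves straight along station -x, resists with 2.5 N, stays where left, yields about 1 mm past 0.030 under load. Its contacts seat when the rod pulls it against the stop with 7 to 15 N for a full second unbroken; over 18 N damages it.
- beaker: Glass beaker 52 mm wide, 60 mm high, on the housing beside the lever. Bystander. Origin under its centre.
- jar: Amber jar 44 mm wide, 60 mm high, on the housing on the lever's other side. Bystander. Origin under its centre.
- flask: White bottle with blue cap, 50 mm wide, 95 mm high, on the bench between rack and station. Bystander. Origin under its centre.

How it is judged (in metres and radians):
On the way, in this order (a step that is already met when the one before it is completed fails the run):
1. the rod's bent end is down behind the shield, near the lever (x of rod_tip in the frame of station above 0.03 m and z of rod_tip in the frame of station below 0.13 m and value of joint lever below 0.026 m and y of rod_tip in the frame of station between -0.05 and 0.05 m), for 0.1 s.
2. the lever is at its stop and pulled there by the rod with 7 to 15 N for a second (value of joint lever above 0.0285 m and contact force between rod and lever between 7 and 15 N), for 1 s.
At the end, for the whole second after the job is handed in: The lever is at home (within 2.5 mm), the rod lies released and still in both forks of its rack, bend down and forward, its origin within 20 mm lengthwise and 10 mm sideways of its place, and the beaker, jar and bottle stand within 15 mm of where they were (value of joint lever above 0.0275 m and x of rod in the frame of rack between -0.11 and -0.07 m and y of rod in the frame of rack between -0.01 and 0.01 m and z of rod in the frame of rack between 0.128 and 0.141 m and angle between the x axis of rod and the x axis of rack, either way round below 0.1 rad and angle between rod's own z axis and vertical below 0.25 rad and x of rod_tip in the frame of rack above 0.1 m and linear speed of rod below 0.02 m/s and contact force between the fingers and rod below 0.1 N and distance of each of beaker, jar, flask from where it was at the start of the episode below 0.015 m); the robot touches nothing.
It fails at once if the rod pulls or pushes the lever harder than 18 N (contact force between rod and lever above 18 N).
It fails at once if the robot itself touches the station, shield or lever (contact force between any of the fingers, the arm and station above 0.5 N or contact force between any of the fingers, the arm and lever above 0.5 N).
It fails at once if the rod leans on the shield with more than 5 N (contact force between rod and shield above 5 N).
It fails at once if a beaker, jar or bottle is moved by 15 mm or tipped (distance of any of beaker, jar, flask from where it was at the start of the episode above 0.015 m or angle between any of beaker, jar, flask's own z axis and vertical above 0.3 rad).
It also fails if it takes over 67 s, if anything falls off the work surface, if the arm or the gripper's body presses on something with over 40 N, if the wrist force passes 120 N, or if a joint passes its speed limit or range.

## Robot

A 6-joint arm with a two-finger parallel gripper is mounted at the origin on the work surface. World frame = base frame: x ahead of the robot, y to its left, z up, the work surface at z = 0. Lengths are in mm, angles in rad, forces in N, time in s.
With the tool pointing down it reaches from about 300 to 850 mm from the base axis. Payload 4.2 kg.
Tool frame: the origin (TCP) lies midway between the tips of the shut fingers; the grasp point (between the pads) lies 19 mm behind it; z points along the fingers, y is the direction in which the jaws open and shut (so a half turn about z gives the same grasp; the last joint's range is limited). The gripper opens to 91 mm and grips with 3 to 60 N. Pads are 32 mm wide; open, the fingers measure 118 mm over their backs; the gripper's body (76 mm by 178 mm) begins 60 mm behind the grasp point.
Start: joints at [1.161, 0.32, 1.565, -0, 1.257, -0.02], TCP at [218.506, 531.882, 213.976] pointing down, gripper open.
Joint ranges: [-3.11, 3.11], [-0.84, 2.01], [0.21, 2.61], [-1.34, 4.49], [0.05, 2.63], [-2.56, 2.56]. Speed limits (rad/s): [2.57, 2.57, 3.14, 3.14, 3.14, 3.14].

## Interface

Orientations are given as a unit quaternion [x, y, z, w].
In Python, from bench import * gives the robot as it stands.
- The arm moves only by the tool play_rows, never from a script. Its argument "targets" is a list that holds one entry, the list of rows, each a list of 7 numbers: the shift along the world's x, y, z in mm, then the turn, a rotation vector about the world's x, y, z in rad, then the closure, from 0 (fully open) to 1 (shut). In form: [[[x, y, z, rx, ry, rz, hand], ...]]. A call has 1 to 8 rows; each row is the pose to reach, as a shift and turn from the pose commanded when the call began; what a row does not reach only later rows make up. A row lasts 1/10 s, in which the tool goes at most 50 mm and 8.59 degrees, less where a joint would pass 70% of its speed; a pose out of reach is approached as far as the arm can. A call with a gripper value outside its range is refused whole. The fingers move at their own pace and stop on an object; "squeeze" is the grip in N (left out, the last holds). Time passes only in rows, so rows that repeat a pose let the fingers close. It gives the time, the measured TCP pose, the force and the opening at its end, in the units of the state.
- state(): the state, without advancing time (a new reading comes with each control period).
- camera(name): name is "side" or "top"; returns a dict with "image" (480x640x3 uint8, red, green, blue), "depth" (480x640 float32, mm along the optical axis (not along the pixel's ray), 0 where there is no reading), "vfov" (degrees; the focal length in pixels is half the picture's height over the tangent of half this angle, whatever the lens; pixels are square), "cx", "cy" (the principal point, pixels), "extrinsics" (4x4, takes a point from world to camera coordinates). Camera axes: x right, y up, looking along -z (the intrinsics and any distortion apply to the point x, -y, -z); pixel columns grow to the right and rows downward; lengths in mm; the calibration is good to about 2 mm. A picture is of the moment at which its call begins.
- job_done(): hands the job in, once; it reports no verdict.
The state is a dict: "clock": time; "qpos": joint angles; "dq": joint speeds; "tau": joint torques, N m; "tool_pos": TCP position; "tcp_rot": TCP orientation; "force": force on the tool from outside, world axes, zero at the start; "ft_torque": the same for the moment, N m; "gripper_width": opening from 0.0 (shut) to 1.0 (fully open).
Only numpy, scipy, OpenCV 4.12 (cv2) and the standard library are available. Lean on these libraries where they do the work, as an engineer would, in place of code of your own. Each camera call takes 0.05 s, during which the arm holds its last target.

## Working session

There is one attempt and no reset: what is moved stays moved. The work goes in short steps, Python scripts to look and compute and a tool call to move; the robot and the scene stay as the last step left them, time stands still between calls to the robot, and variables do not carry over. Pictures are saved under pics/ and viewed, and the job is handed in when it is done.

Besides the shell and the picture viewer there is one more tool, called after "Emit:" by a JSON object that holds its "name" and its "arguments", one argument or row to a line. play_rows: Moves the arm, as the interface text tells. Its arguments: {"type":"object","properties":{"targets":{"type":"array"},"squeeze":{"type":"number"}},"required":["targets"]}

```bash
ls; mkdir -p pics
python3 - <<'E'
from bench import *
import cv2,numpy as np
print(state())
for n in("side","top"):
    c=camera(n); cv2.imwrite(f"pics/{n}0.png",c["image"][:,:,::-1]); np.savez(f"{n}0.npz",**c)
    print({k:v for k,v in c.items() if k not in("image","depth")}, (c["depth"]>0).mean())
E
```

```text
pics
{'clock': 0.0, 'qpos': array([ 1.16099898e+00,  3.20283219e-01,  1.56565941e+00,  1.02045221e-06,
        1.25740429e+00, -1.99942627e-02]), 'dq': array([-0.00012577,  0.00081443, -0.00076466,  0.00066962, -0.0001812 ,
        0.00097616]), 'tau': array([-1.22721027e-03, -4.12451971e+01, -2.31973153e+01,  7.23575405e-02,
        4.59130865e-02, -1.55347552e-04]), 'tool_pos': array([218.29956719, 531.40704282, 213.13289151]), 'tcp_rot': array([ 1.93670023e-01,  9.81066335e-01, -8.56850686e-04, -1.87518077e-04]), 'force': array([-0.75228084,  0.41194395, -1.06734503]), 'ft_torque': array([ 0.05158011, -0.01159476,  0.01127826]), 'gripper_width': 1.0007004735016896}
{'vfov': 57.36812569145846, 'cx': 318.1034917111351, 'cy': 238.32302109526978, 'extrinsics': array([[-9.44126756e-01, -3.29581441e-01,  8.61884821e-04,
         5.61477041e+02],
       [ 2.33994016e-01, -6.68458562e-01,  7.05981551e-01,
        -2.10091465e+02],
       [-2.32102283e-01,  6.66737748e-01,  7.08229699e-01,
        -6.09482142e+02],
       [ 0.00000000e+00,  0.00000000e+00,  0.00000000e+00,
         1.00000000e+00]])} 0.9961197916666666
{'vfov': 43.051748734519606, 'cx': 320.4763917138731, 'cy': 257.905165323645, 'extrinsics': array([[ 9.05011586e-02, -9.95893511e-01,  2.37783135e-03,
        -4.13354691e+01],
       [ 9.72583499e-01,  8.88959622e-02,  2.14892639e-01,
        -5.85963805e+02],
       [-2.14221564e-01, -1.71353933e-02,  9.76634783e-01,
        -9.20665805e+02],
       [ 0.00000000e+00,  0.00000000e+00,  0.00000000e+00,
         1.00000000e+00]])} 0.9961002604166667
```

View pics/side0.png

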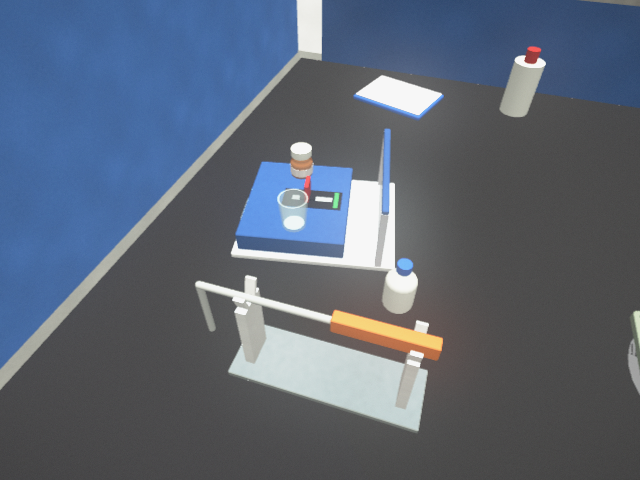

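View pics/top0.png

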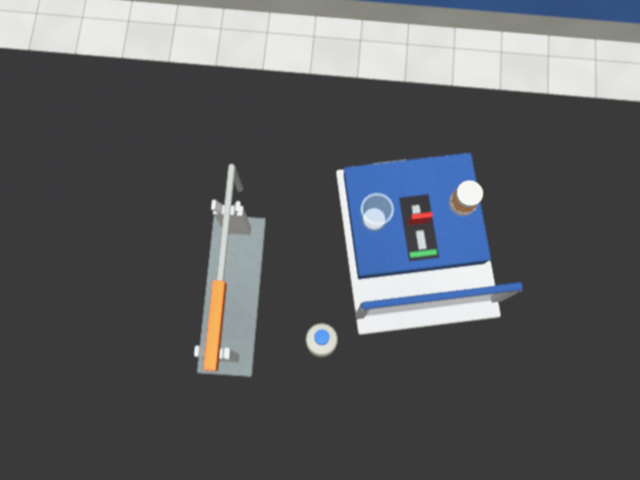

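```bash
cat > h.py <<'E'
import numpy as np,cv2
def load(n): 
    d=np.load(n+".npz"); return {k:d[k] for k in d.files}
def f(c): return 240/np.tan(np.radians(float(c["vfov"]))/2)
def ray(c,u,v):
    E=c["extrinsics"];R=E[:3,:3];t=E[:3,3]
    d=np.array([(u-c["cx"])/f(c),-(v-c["cy"])/f(c),-1.]); return -R.T@t, R.T@d
def px(c,u,v,dep=None):
    o,d=ray(c,u,v); z=c["depth"][int(round(v)),int(round(u))] if dep is None else dep
    return o+d*z
def atz(c,u,v,z):
    o,d=ray(c,u,v); return o+d*(z-o[2])/d[2]
def tri(c1,p1,c2,p2):
    o1,d1=ray(c1,*p1);o2,d2=ray(c2,*p2)
    A=np.stack([d1,-d2],1);s=np.linalg.lstsq(A,o2-o1,rcond=None)[0]
    a=o1+s[0]*d1;b=o2+s[1]*d2; return (a+b)/2,np.linalg.norm(a-b)
def proj(c,p):
    E=c["extrinsics"];q=E[:3,:3]@np.asarray(p,float)+E[:3,3]
    return c["cx"]+f(c)*q[0]/-q[2], c["cy"]-f(c)*q[1]/-q[2]
def crop(c,x0,y0,x1,y1,s,name):
    im=c["image"][y0:y1,x0:x1,::-1]
    cv2.imwrite("pics/"+name,cv2.resize(im,None,fx=s,fy=s,interpolation=cv2.INTER_CUBIC))
E
python3 - <<'E'
from h import *
s=load("side0");t=load("top0")
for c in(s,t): print(f(c),ray(c,0,0)[0])
crop(t,190,150,290,390,2.5,"t_rack.png"); crop(t,330,140,530,340,4/1.35,"t_st.png")
crop(s,180,270,460,420,2.8,"s_rack.png"); crop(s,225,120,425,320,3,"s_st.png")
for c,l in((t,[(232,168),(221,270),(218,285),(210,368),(240,300),(322,338),(250,370),(421,216),(365,303),(520,288),(411,180),(423,254),(470,193)]),(s,[(200,287),(290,306),(335,322),(438,347),(300,380),(404,268),(308,183),(386,133),(386,208),(338,200),(330,230)])):
    for p in l: print(p,px(c,*p).round(1))
E
```

```text
438.65859179767716 [437.80344642 450.97972362 579.49012374]
608.4695416064633 [ 376.41316633   -4.8518798  1025.17184636]
(232, 168) [699.8 159.4 138.5]
(221, 270) [538.5 155.5 141.9]
(218, 285) [514.7 155.9 148.6]
(210, 368) [395.3 152.6 145.8]
(240, 300) [514.4 141.   11.2]
(322, 338) [456.4  -2.1  95. ]
(250, 370) [401.  111.4   7.5]
(421, 216) [ 663.  -141.6   94.7]
(365, 303) [508.9 -60.4 141.1]
(520, 288) [ 552.9 -287.7  136.1]
(411, 180) [ 737.6 -127.5   52.3]
(423, 254) [ 611.6 -154.6   52.5]
(470, 193) [ 702.7 -214.1  110.9]
(200, 287) [697.7 166.5 135.3]
(290, 306) [576.6 157.4 137.3]
(335, 322) [516.  165.4 143.3]
(438, 347) [396.5 160.3 145.5]
(300, 380) [557.1 184.1   7.9]
(404, 268) [458.1   8.4  91.9]
(308, 183) [ 662.1 -137.4   89.4]
(386, 133) [ 554.8 -271.8  136.2]
(386, 208) [506.1 -59.9 138.6]
(338, 200) [ 609.3 -154.1   50.9]
(330, 230) [599.4 -76.3  47.3]
```

View pics/t_rack.png

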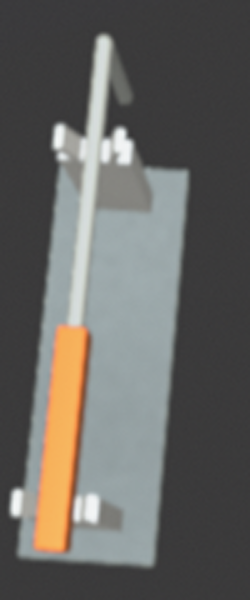

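View pics/t_st.png

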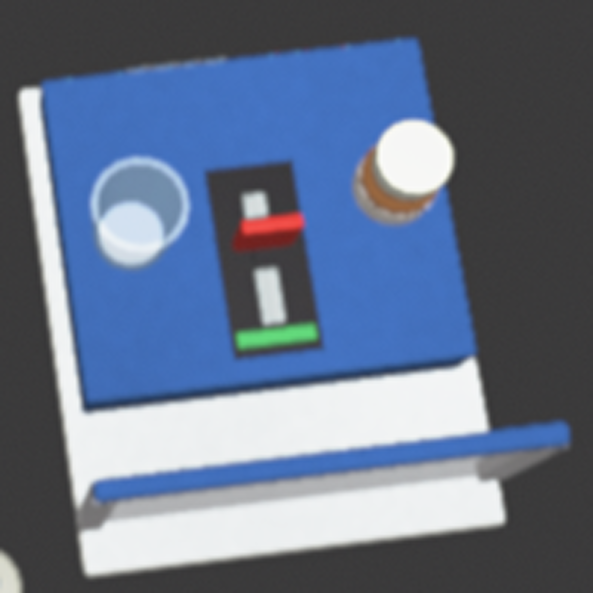

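View pics/s_rack.png

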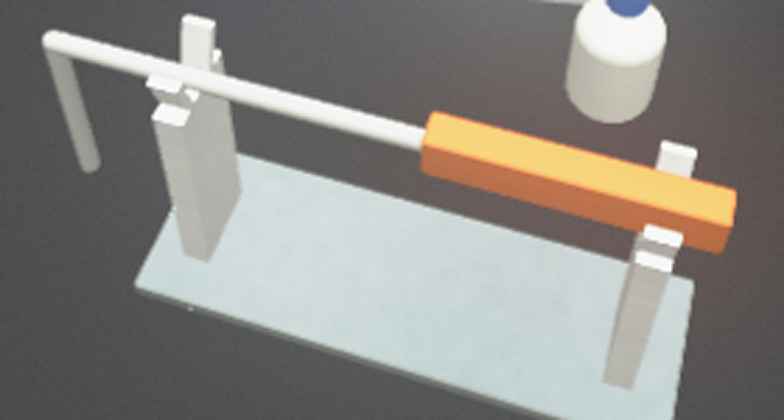

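View pics/s_st.png

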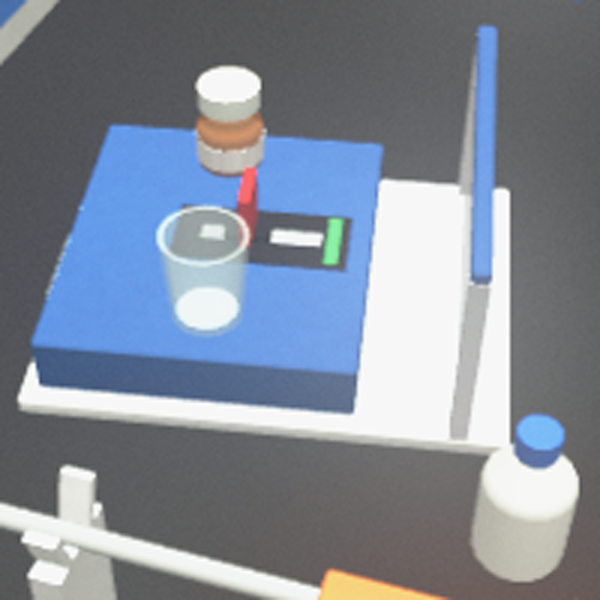

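Run:
```python
from h import *
s=load("side0");t=load("top0")
T=lambda u,v:(190+u/2.5-.3,150+v/2.5-.3)
S=lambda u,v:(180+u/2.8-.3,270+v/2.8-.3)
for n,a,b in [("hRL",(34,549),(735,190) ),("hRR",(69,551),(727,219)),("hFL",(57,325),(424,145)),("hFR",(89,328),(436,112)),("bend",(103,38),(50,38)),("tip",(127,100),(92,168))]:
    # left in top image = +y ; near in side image = +y
    pass
pairs=[("h rear +y",(34,549),(727,219)),("h rear -y",(69,551),(735,190)),("h front +y",(57,325),(424,145)),("h front -y",(89,328),(436,112)),("bendtop",(103,36),(50,36)),("tip",(127,102),(92,170)),
("rack fork2 cheek+y top",(60,125),(178,118)),("cheek2 -y",(120,130),(198,20)),("base far-right(-y)",(188,170),(238,153)),("base near -y",(155,567),(692,283)),
("fork1 -y cheek",(92,500),(678,150)),("fork1 +y cheek",(17,496),(663,236))]
for n,a,b in pairs: 
    p,e=tri(t,T(*a),s,S(*b)); print(n,p.round(1),round(e,1), "top-only z147",atz(t,*T(*a),147).round(1))
T2=lambda u,v:(330+u/2.963-.3,140+v/2.963-.3)
S2=lambda u,v:(225+u/3-.3,120+v/3-.3)
pairs=[("shield end +y near",(95,497),(491,277)),("shield end +y far",(98,484),(472,277)),("shield -y far",(565,423),(479,28)),("shield -y near",(569,438),(496,28)),
("hous far -y",(417,38),(111,126)),("hous near -y",(475,355),(383,145)),("hous far +y",(42,82),(35,345)),("hous near +y",(86,405),(357,370)),
("lev +y top far",(243,222),(241,205)),("lev -y top far",(302,213),(244,170)),("lev -y near",(303,228),(256,171)),
("plate near -y",(322,347),(352,218)),("plate near +y",(236,357),(345,270)),("jar top",(415,157),(228,95)),("beaker top",(140,205),(203,236)),("baseplate near+y",(85,576),(508,447)),("baseplate near-y",(505,523),(509,190))]
for n,a,b in pairs: 
    p,e=tri(t,T2(*a),s,S2(*b)); print(n,p.round(1),round(e,1))
print("flask",tri(t,(322,337.5),s,(404.5,266)))
```

```text
h rear +y [393.8 161.6 146.1] 2.4 top-only z147 [392.6 161.6 147. ]
h rear -y [393.4 142.8 140.2] 0.1 top-only z147 [393.3 141.7 147. ]
h front +y [521.7 165.9 143. ] 2.1 top-only z147 [522.1 165.2 147. ]
h front -y [522.  147.2 141.6] 1.7 top-only z147 [522.  146.3 147. ]
bendtop [705.3 161.8 136.4] 2.8 top-only z147 [702.8 160.3 147. ]
tip [702.8 161.1  24.2] 1.5 top-only z147 [662.1 140.6 147. ]
rack fork2 cheek+y top [639.3 180.5 131.6] 18.1 top-only z147 [643.9 179.1 147. ]
cheek2 -y [639.6 141.3 151.5] 6.1 top-only z147 [644.1 142.7 147. ]
base far-right(-y) [652.4 114.5   5.6] 19.8 top-only z147 [622.9  99.1 147. ]
base near -y [391.6 108.    1.3] 1.3 top-only z147 [388.9  92.  147. ]
fork1 -y cheek [421.1 133.  143.3] 4.2 top-only z147 [423.  132.2 147. ]
fork1 +y cheek [419.6 176.  144.2] 3.8 top-only z147 [421.3 175.2 147. ]
shield end +y near [502.  -56.5 134.8] 1.7
shield end +y far [510.5 -57.7 130.7] 0.8
shield -y far [ 561.7 -288.9  133.6] 0.2
shield -y near [ 552.6 -290.6  135. ] 2.9
hous far -y [ 799.2 -227.4   44.1] 0.8
hous near -y [ 613.7 -266.2   45.8] 0.5
hous far +y [750.9 -13.4  45.6] 2.7
hous near +y [566.4 -52.7  48.3] 1.7
lev +y top far [ 665.8 -128.2   84.4] 2.6
lev -y top far [ 674.5 -159.6   85.5] 0.6
lev -y near [ 666.4 -160.4   86. ] 0.3
plate near -y [ 609.8 -180.6   48.8] 0.6
plate near +y [ 600.  -133.7   46.7] 1.0
jar top [ 707.2 -217.    96.8] 2.0
beaker top [665.  -70.2 105.7] 0.1
baseplate near+y [476.8 -61.8   6.5] 1.5
baseplate near-y [ 527.7 -296.5    6.9] 0.5
flask (array([458.23127421,  -2.04188026,  84.96210393]), np.float64(0.3929547395195658))
```

Emit:
{"name": "play_rows", "arguments": {
  "targets": [
    [[30, -45, 10, 0, 0, 0.05, 0], [60, -90, 20, 0, 0, 0.1, 0], [90, -135, 30, 0, 0, 0.16, 0], [120, -180, 30, 0, 0, 0.22, 0], [150, -225, 30, 0, 0, 0.28, 0], [185, -275, 30, 0, 0, 0.35, 0], [220, -330, 30, 0, 0, 0.42, 0], [254, -377, 20, 0, 0, 0.42, 0]]
  ]
}}

```text
clock: 0.9
tool_pos: [440.7, 200.3, 239.6]
tcp_rot: [-0.016, 1.0, 0.0, 0.001]
force: [0.7, 1.7, -0.4]
gripper_width: 1.0
```

Run:
```python
from bench import *
from h import *
s=state();print(s["clock"],s["tool_pos"],s["tcp_rot"],s["qpos"],s["force"])
for n in("side","top"):
    c=camera(n); cv2.imwrite(f"pics/{n}1.png",c["image"][:,:,::-1]); np.savez(f"{n}1.npz",**c)
s=state();print(s["clock"],s["tool_pos"],s["tcp_rot"],s["qpos"],s["force"])
```

```text
0.9 [440.74678076 200.26400632 239.63059138] [-1.57263524e-02  9.99876154e-01  2.91439057e-04  5.22197094e-04] [ 4.02627443e-01  1.58547936e-01  1.71757095e+00  1.52846718e-04
  1.26428665e+00 -1.19966892e+00] [ 0.6886824   1.6991967  -0.35675539]
1.0 [442.14754079 197.36266142 238.48561291] [-1.15035736e-02  9.99933030e-01 -1.26452783e-03 -5.76879364e-05] [ 0.397675    0.16064186  1.71791033 -0.0024119   1.26410074 -1.1953996 ] [ 0.16323524  0.87490618 -0.04843597]
```

View pics/side1.png

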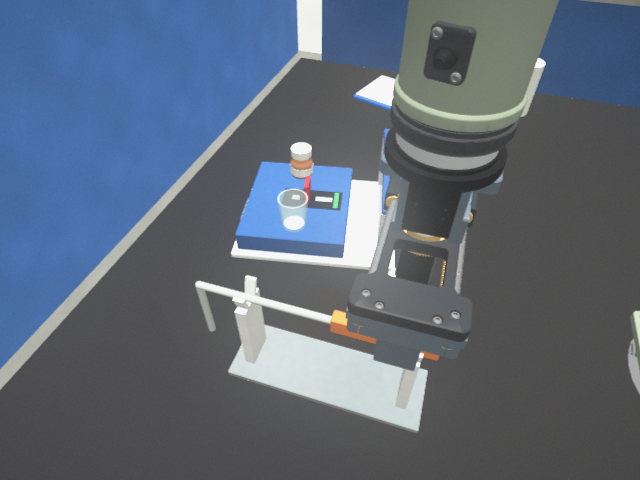

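View pics/top1.png

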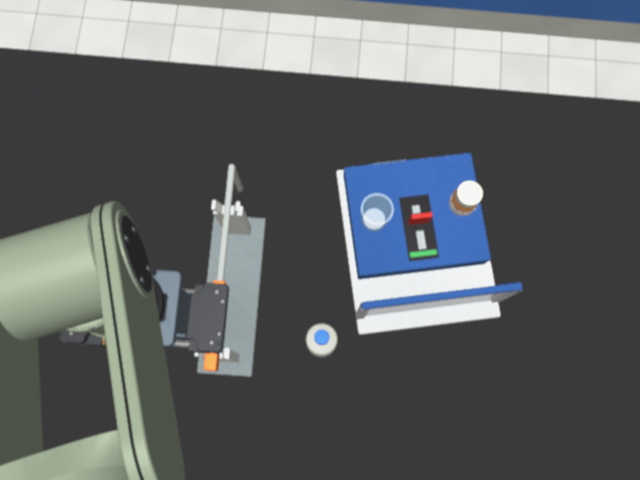

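Emit:
{"name": "play_rows", "arguments": {
  "targets": [
    [[15, -21, 0, 0, 0, 0, 0], [30, -43, 0, 0, 0, 0.008, 0], [30, -43, -20, 0, 0, 0.008, 0], [30, -43, -40, 0, 0, 0.008, 0], [30, -43, -40, 0, 0, 0.008, 0], [30, -43, -40, 0, 0, 0.008, 0]]
  ]
}}

```text
clock: 1.6
tool_pos: [469.6, 159.6, 199.4]
tcp_rot: [-0.019, 1.0, 0.0, -0.0]
force: [-0.0, -0.5, 0.2]
gripper_width: 0.996
```

Run:
```python
from bench import *
from h import *
for n in("side","top"):
    c=camera(n); np.savez(f"{n}2.npz",**c)
    crop(c,*((180,250,460,420,2.8) if n=="side" else (180,150,280,390,2.5)),f"{n}2.png")
s=state();print(s["clock"],s["tool_pos"],s["tcp_rot"],s["qpos"],s["force"])
```

```text
1.7 [470.31844049 159.72101898 200.31470996] [-1.94372855e-02  9.99810665e-01  3.31893513e-04  8.45898732e-04] [ 3.04117215e-01  2.05466180e-01  1.76020057e+00  1.75563816e-04
  1.17411578e+00 -1.30562383e+00] [ 0.57513438 -0.94813049  0.98325226]
```

View pics/side2.png

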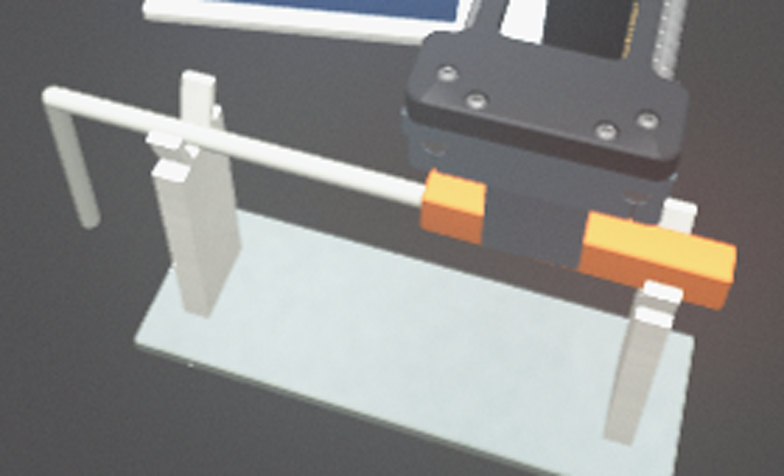

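View pics/top2.png

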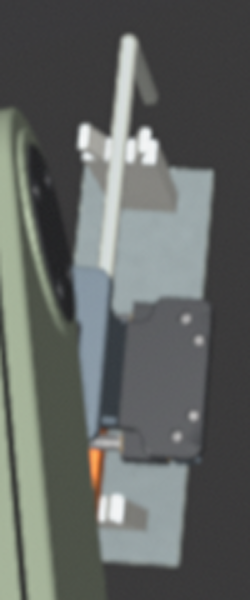

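Emit:
{"name": "play_rows", "arguments": {
  "targets": [
    [[2, -5, -20, 0, 0, -0.005, 0], [2, -5, -50, 0, 0, -0.005, 0], [2, -5, -75, 0, 0, -0.005, 0], [2, -5, -84, 0, 0, -0.005, 0], [2, -5, -84, 0, 0, -0.005, 0], [2, -5, -84, 0, 0, -0.005, 0], [2, -5, -84, 0, 0, -0.005, 0]]
  ]
}}

```text
clock: 2.4
tool_pos: [473.0, 154.5, 116.8]
tcp_rot: [-0.017, 1.0, 0.0, 0.002]
force: [-0.1, 0.2, 0.1]
gripper_width: 1.0
```

Run:
```python
from bench import *
from h import *
for n in("side","top"):
    c=camera(n); np.savez(f"{n}3.npz",**c)
    crop(c,*((180,250,460,420,2.8) if n=="side" else (180,150,280,390,2.5)),f"{n}3.png")
s=state();print(s["clock"],s["tool_pos"],s["tcp_rot"],s["qpos"],s["force"])
```

```text
2.5 [472.6617402  154.35496798 116.46000993] [-1.66385316e-02  9.99860804e-01  3.78611394e-04  1.17854596e-03] [ 2.92458224e-01  2.84746340e-01  1.88573058e+00  1.05182879e-04
  9.68641515e-01 -1.31167620e+00] [ 0.18695697  0.10204701 -0.2082461 ]
```

View pics/side3.png

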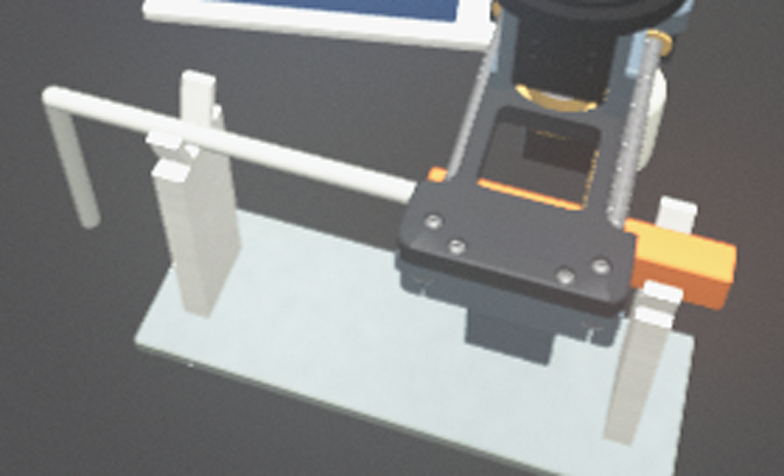

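Side view: the fingers straddle the handle (finger at crop 510,340), clear of the rear fork at (650,290). Close.

Emit:
{"name": "play_rows", "arguments": {
  "targets": [
    [[0, 0, 0, 0, 0, 0, 1], [0, 0, 0, 0, 0, 0, 1], [0, 0, 0, 0, 0, 0, 1], [0, 0, 0, 0, 0, 0, 1], [0, 0, 0, 0, 0, 0, 1], [0, 0, 0, 0, 0, 0, 1], [0, 0, 0, 0, 0, 0, 1], [0, 0, 0, 0, 0, 0, 1]]
  ],
  "squeeze": 60
}}

```text
clock: 3.3
tool_pos: [471.9, 154.1, 115.3]
tcp_rot: [-0.017, 1.0, 0.0, -0.0]
force: [0.1, -0.1, -0.3]
gripper_width: 0.327
```

Emit:
{"name": "play_rows", "arguments": {
  "targets": [
    [[0, 0, 0, 0, 0, 0, 1], [0, 0, 0, 0, 0, 0, 1]]
  ]
}}

```text
clock: 3.5
tool_pos: [471.9, 154.2, 115.3]
tcp_rot: [-0.017, 1.0, 0.0, -0.0]
force: [-0.6, 0.4, 0.9]
gripper_width: 0.194
```

Emit:
{"name": "play_rows", "arguments": {
  "targets": [
    [[0, 0, 0, 0, 0, 0, 1], [0, 0, 0, 0, 0, 0, 1], [0, 0, 10, 0, 0, 0, 1], [0, 0, 30, 0, 0, 0, 1], [0, 0, 60, 0, 0, 0, 1], [0, 0, 60, 0, 0, 0, 1], [0, 0, 60, 0, 0, 0, 1]]
  ]
}}

```text
clock: 4.2
tool_pos: [471.8, 154.0, 175.5]
tcp_rot: [-0.017, 1.0, 0.0, 0.0]
force: [0.2, -0.1, -2.9]
gripper_width: 0.197
```

Run:
```python
from bench import *
from h import *
s=state();print(s["clock"],s["tool_pos"],s["tcp_rot"],s["force"],s["ft_torque"],s["gripper_width"])
for n in("side","top"):
    c=camera(n); np.savez(f"{n}4.npz",**c)
    crop(c,*((180,220,460,420,2.8) if n=="side" else (180,150,280,390,2.5)),f"{n}4.png")
s=state();print(s["clock"],s["tool_pos"],s["tcp_rot"],s["force"],s["ft_torque"])
```

```text
4.2 [471.81979483 153.96497497 175.51580821] [-1.66121501e-02  9.99861945e-01  8.09517113e-05  3.48591560e-04] [ 0.21162514 -0.05736041 -2.88852508] [0.08101596 0.0691512  0.02632391] 0.19723279837952182
4.3 [470.86890655 153.68873184 174.12219706] [-1.65881896e-02  9.99861524e-01 -3.57462437e-04 -1.27955533e-03] [ 0.06643865 -0.27521366 -1.89565065] [-0.02139873  0.0681738   0.0451716 ]
```

View pics/side4.png

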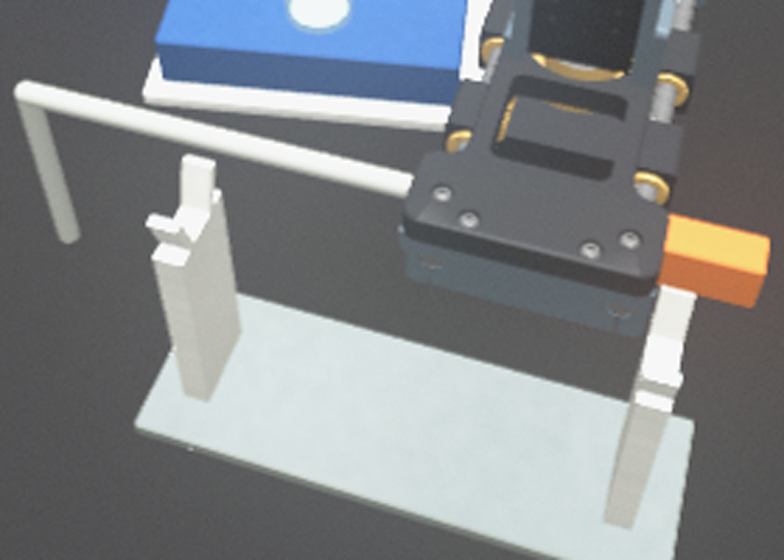

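View pics/top4.png

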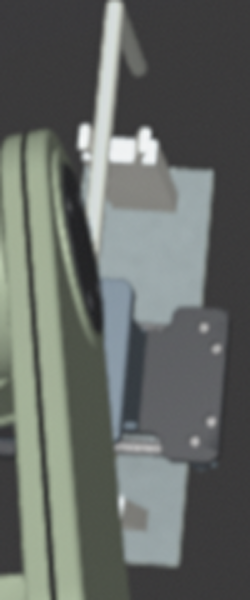

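Emit:
{"name": "play_rows", "arguments": {
  "targets": [
    [[0, 0, 30, 0, 0, 0, 1], [0, 0, 60, 0, 0, 0, 1], [0, -15, 76, 0, 0, 0, 1], [0, -45, 76, 0, 0, 0.02, 1], [0, -80, 76, 0, 0, 0.04, 1], [0, -115, 76, 0, 0, 0.06, 1], [0, -150, 76, 0, 0, 0.08, 1], [0, -185, 76, 0, 0, 0.1, 1]]
  ]
}}

```text
clock: 5.1
tool_pos: [470.9, -32.2, 249.8]
tcp_rot: [-0.067, 0.998, 0.0, -0.002]
force: [0.4, 0.3, -2.9]
gripper_width: 0.198
```

Emit:
{"name": "play_rows", "arguments": {
  "targets": [
    [[0, -35, 0, 0, 0, 0.02, 1], [0, -70, 0, 0, 0, 0.04, 1], [3, -100, 0, 0, 0, 0.06, 1], [5, -130, 0, 0, 0, 0.078, 1], [6, -150, 0, 0, 0, 0.078, 1], [6, -153, 0, 0, 0, 0.078, 1], [6, -153, 0, 0, 0, 0.078, 1], [6, -153, 0, 0, 0, 0.078, 1]]
  ]
}}

```text
clock: 5.9
tool_pos: [477.5, -183.0, 250.6]
tcp_rot: [-0.106, 0.994, 0.001, -0.001]
force: [0.3, 0.1, -1.2]
gripper_width: 0.195
```

Run:
```python
from bench import *
from h import *
s=state();print(s["clock"],s["tool_pos"],s["tcp_rot"],s["qpos"],s["force"],s["ft_torque"],s["gripper_width"])
for n in("side","top"):
    c=camera(n); np.savez(f"{n}5.npz",**c)
    cv2.imwrite(f"pics/{n}5.png",c["image"][:,:,::-1])
s=state();print(s["clock"],s["tool_pos"],s["tcp_rot"],s["force"],s["ft_torque"])
```

```text
5.9 [ 477.51487474 -182.97818924  250.61813173] [-1.05660978e-01  9.94401724e-01  7.16667135e-04 -6.74142237e-04] [-3.88828593e-01  1.97763098e-01  1.63992592e+00  6.43875672e-04
  1.30577082e+00 -2.17151141e+00] [ 0.30372393  0.13741202 -1.19951697] [ 0.06223955  0.09194855 -0.0588629 ] 0.1947374520060662
6.0 [ 477.73515249 -182.89735434  251.06462338] [-1.06012544e-01  9.94364684e-01  3.68218781e-04 -2.83071046e-04] [ 0.82584942  0.23768492 -1.81882837] [0.08233801 0.03332979 0.04035313]
```

View pics/side5.png

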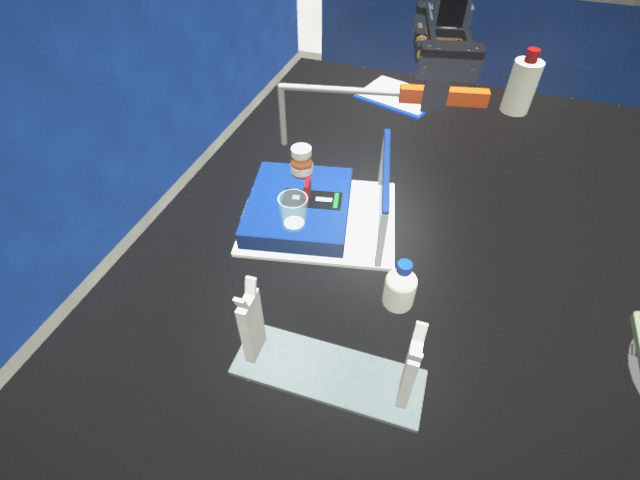

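View pics/top5.png

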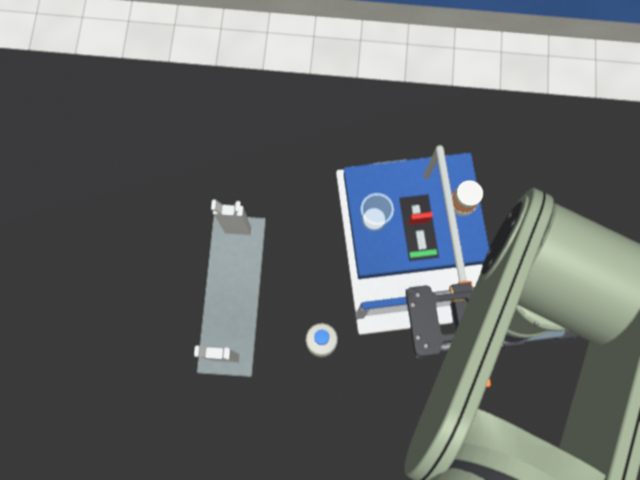

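Run:
```python
from h import *
s=load("side5");t=load("top5")
crop(t,380,130,500,300,3.5,"t5c.png"); crop(s,265,70,505,220,3,"s5c.png")
crop(t,190,190,270,385,3,"t5r.png");crop(s,225,265,435,420,3.5,"s5r.png")
```

```text
(no output)
```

View pics/t5c.png

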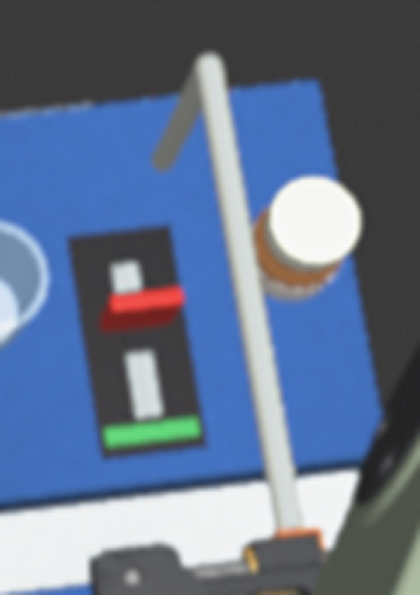

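View pics/s5c.png

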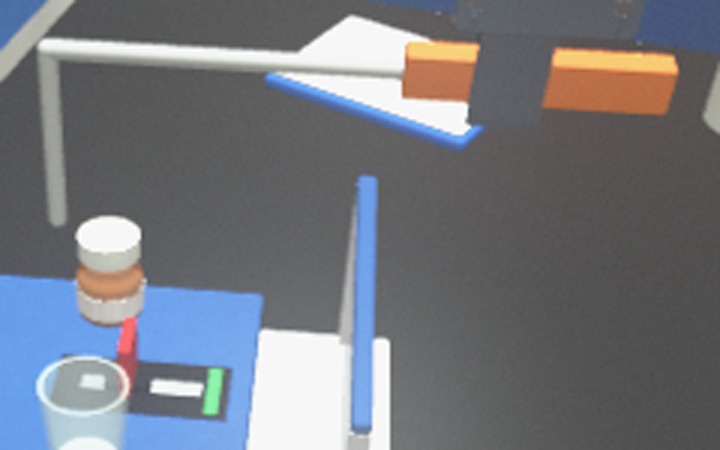

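View pics/t5r.png

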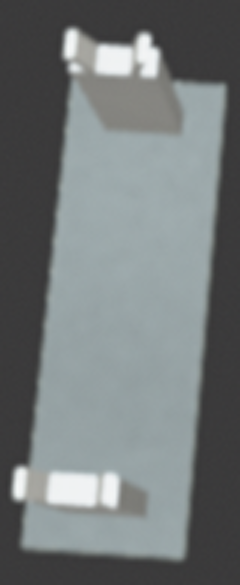

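View pics/s5r.png

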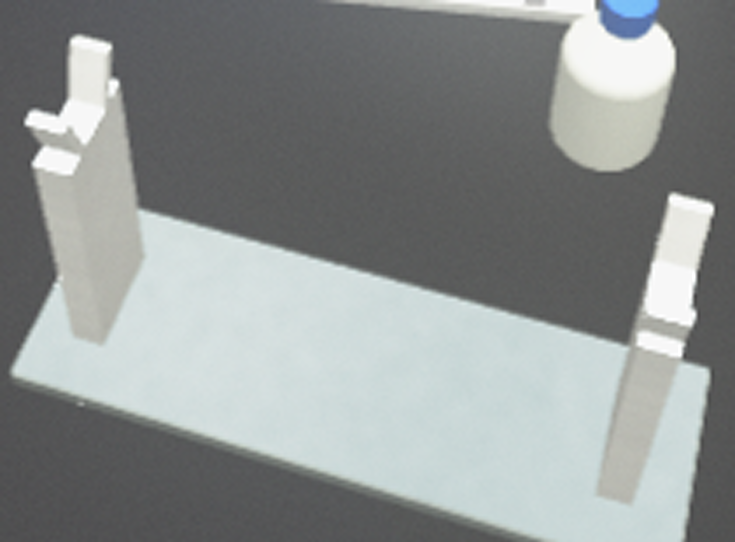

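Run:
```python
from h import *
s=load("side5");t=load("top5")
T=lambda u,v:(380+u/3.5-.35,130+v/3.5-.35)
S=lambda u,v:(265+u/3-.33,70+v/3-.33)
O=np.array([531.6,-172.8]);a=.212
R=np.array([[np.cos(a),np.sin(a)],[-np.sin(a),np.cos(a)]])
st=lambda p:(R@(p[:2]-O)).round(1)
for n,x,y in[("bend",(209,58),(45,46)),("tip",(162,163),(57,220)),("shaft end",(288,528),(403,67)),("lev far -y",(184,290),(133,320)),("lev near -y",(184,303),(137,321))]:
    p,e=tri(t,T(*x),s,S(*y)); print(n,p.round(1),e.round(1),st(p))
q=load("top5")
print([proj(t,[477.7,-182.9,251])])
# fork floor centres: top view at known heights
T=lambda u,v:(190+u/3-.33,190+v/3-.33)
for n,x,z in[("f2 floor",(114,60),130),("f1 floor",(73,489),123),("f2 cheek+y",(70,45),154),("f2 cheek-y",(146,45),154),("f1+y",(21,482),147),("f1 -y",(110,490),147)]: print(n,atz(t,*T(*x),z).round(1))
```

```text
bend [ 706.  -135.1  269.5] 2.9 [178.4   0.2]
tip [ 703.7 -135.   165.8] 0.6 [176.2   0.7]
shaft end [ 528.1 -171.9  270. ] 2.3 [-3.3  1.6]
lev far -y [ 670.8 -160.6   86.5] 4.3 [138.7 -17.4]
lev near -y [ 666.6 -160.9   85.9] 0.8 [134.5 -16.7]
[(np.float64(465.4939427878851), np.float64(323.62839042623534))]
f2 floor [635.2 159.3 130. ]
f1 floor [418.3 153.7 123. ]
f2 cheek+y [634.  177.7 154. ]
f2 cheek-y [637.4 140.  154. ]
f1+y [418.2 174.5 147. ]
f1 -y [418.3 131.9 147. ]
```

Emit:
{"name": "play_rows", "arguments": {
  "targets": [
    [[0, 0, -25, 0, 0, 0, 1], [0, 0, -50, 0, 0, 0, 1], [0, 0, -75, 0, 0, 0, 1], [0, 0, -92, 0, 0, 0, 1], [0, 0, -96, 0, 0, 0, 1], [0, 0, -96, 0, 0, 0, 1], [0, 0, -96, 0, 0, 0, 1]]
  ]
}}

```text
clock: 6.7
tool_pos: [478.7, -183.9, 156.4]
tcp_rot: [-0.106, 0.994, -0.0, 0.001]
force: [-0.7, -0.5, -3.4]
gripper_width: 0.193
```

```bash
cat > rd.py <<'E'
from bench import *
from h import *
import sys
a=.212;X=np.array([np.cos(a),np.sin(a),0])
n=int(sys.argv[1]); F=[];P=[];M=[]
for i in range(n):
    s=state();F.append(s["force"]);P.append(s["tool_pos"]);M.append(s["ft_torque"])
    if i<n-1: camera("side")
F=np.array(F);print(s["clock"],"Fx' ",(F@X).round(2),"mean",F.mean(0).round(2),(F@X).mean().round(2),"M",np.mean(M,0).round(3),"pos",np.mean(P,0).round(2),s["gripper_width"])
E
python3 rd.py 8
python3 - <<'E'
from bench import *
from h import *
c=camera("side");cv2.imwrite("pics/side6.png",c["image"][:,:,::-1]);np.savez("side6.npz",**c);crop(c,230,90,470,270,3.2,"s6c.png")
E
```

```text
7.05 Fx'  [-0.81  0.66 -0.09 -0.32  0.18 -0.42  0.36  0.37] mean [-0.02  0.06 -2.17] -0.01 M [0.041 0.039 0.004] pos [ 478.43 -184.05  156.2 ] 0.19653168589738113
```

View pics/s6c.png

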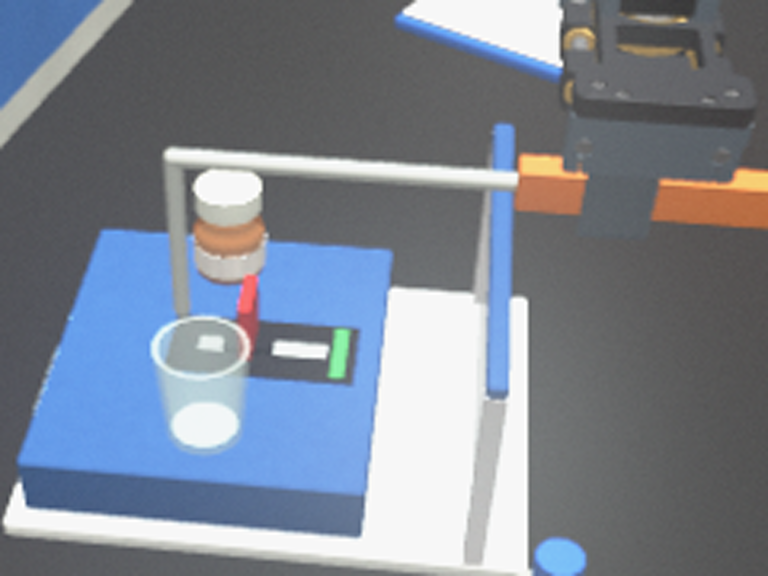

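Emit:
{"name": "play_rows", "arguments": {
  "targets": [
    [[-3.9, -0.84, 0, 0, 0, 0, 1], [-7.8, -1.68, 0, 0, 0, 0, 1], [-11.7, -2.53, 0, 0, 0, 0, 1], [-15.6, -3.37, 0, 0, 0, 0, 1], [-17.6, -3.79, 0, 0, 0, 0, 1], [-17.6, -3.79, 0, 0, 0, 0, 1]]
  ]
}}

```text
clock: 7.7
tool_pos: [459.9, -187.8, 155.3]
tcp_rot: [-0.105, 0.994, 0.0, -0.0]
force: [0.6, 0.3, -1.6]
gripper_width: 0.192
```

```bash
python3 rd.py 3
```

```text
7.8 Fx'  [ 0.65 -0.24  0.26] mean [ 0.22  0.07 -1.82] 0.23 M [0.004 0.023 0.022] pos [ 460.17 -187.78  155.36] 0.19503293572761426
```

Emit:
{"name": "play_rows", "arguments": {
  "targets": [
    [[-1, -0.21, 0, 0, 0, 0, 1], [-2, -0.42, 0, 0, 0, 0, 1], [-2, -0.42, 0, 0, 0, 0, 1]]
  ]
}}

```text
clock: 8.1
tool_pos: [458.2, -188.1, 155.3]
tcp_rot: [-0.105, 0.994, 0.0, -0.0]
force: [-0.1, -0.5, -1.7]
gripper_width: 0.191
```

```bash
python3 rd.py 3
```

```text
8.2 Fx'  [-0.23  0.71 -0.23] mean [ 0.04  0.21 -2.03] 0.08 M [0.034 0.046 0.032] pos [ 458.27 -188.14  155.29] 0.19512963450946263
```

Emit:
{"name": "play_rows", "arguments": {
  "targets": [
    [[-1, -0.21, 0, 0, 0, 0, 1], [-2, -0.42, 0, 0, 0, 0, 1], [-2, -0.42, 0, 0, 0, 0, 1]]
  ]
}}

```text
clock: 8.5
tool_pos: [456.1, -188.6, 155.3]
tcp_rot: [-0.105, 0.994, 0.0, -0.0]
force: [-0.2, -0.7, -1.6]
gripper_width: 0.195
```

```bash
python3 rd.py 3
```

```text
8.6 Fx'  [-0.38  0.47 -0.17] mean [ 0.08 -0.48 -2.07] -0.02 M [ 0.067  0.054 -0.024] pos [ 456.21 -188.57  155.31] 0.1950771923415631
```

Emit:
{"name": "play_rows", "arguments": {
  "targets": [
    [[-1, -0.21, 0, 0, 0, 0, 1], [-2, -0.42, 0, 0, 0, 0, 1], [-2, -0.42, 0, 0, 0, 0, 1]]
  ]
}}

```text
clock: 8.9
tool_pos: [454.1, -189.0, 155.3]
tcp_rot: [-0.105, 0.994, 0.0, -0.0]
force: [0.3, -0.1, -2.0]
gripper_width: 0.194
```

```bash
python3 rd.py 3
```

```text
9.0 Fx'  [0.25 0.07 0.21] mean [ 0.22 -0.16 -2.15] 0.18 M [ 0.064  0.047 -0.018] pos [ 454.2  -189.    155.31] 0.19317549939202938
```

Emit:
{"name": "play_rows", "arguments": {
  "targets": [
    [[-1, -0.21, 0, 0, 0, 0, 1], [-2, -0.42, 0, 0, 0, 0, 1], [-2, -0.42, 0, 0, 0, 0, 1]]
  ]
}}

```text
clock: 9.3
tool_pos: [452.1, -189.4, 155.3]
tcp_rot: [-0.105, 0.994, 0.0, -0.0]
force: [-0.4, -0.1, -2.1]
gripper_width: 0.196
```

```bash
python3 rd.py 3
```

```text
9.4 Fx'  [-0.39  0.55  0.97] mean [ 0.31  0.37 -2.53] 0.38 M [0.017 0.096 0.016] pos [ 452.2  -189.41  155.31] 0.19827182337906288
```

Emit:
{"name": "play_rows", "arguments": {
  "targets": [
    [[-1, -0.21, 0, 0, 0, 0, 1], [-2, -0.42, 0, 0, 0, 0, 1], [-2, -0.42, 0, 0, 0, 0, 1]]
  ]
}}

```text
clock: 9.7
tool_pos: [450.1, -189.8, 155.3]
tcp_rot: [-0.105, 0.994, 0.0, -0.0]
force: [0.5, -1.6, -1.8]
gripper_width: 0.197
```

```bash
python3 rd.py 3
```

```text
9.8 Fx'  [ 0.13 -0.   -0.11] mean [ 0.1  -0.43 -2.42] 0.01 M [ 0.049  0.05  -0.   ] pos [ 450.21 -189.84  155.31] 0.19693566861633155
```

Emit:
{"name": "play_rows", "arguments": {
  "targets": [
    [[-1, -0.21, 0, 0, 0, 0, 1], [-2, -0.42, 0, 0, 0, 0, 1], [-2, -0.42, 0, 0, 0, 0, 1]]
  ]
}}

```text
clock: 10.1
tool_pos: [448.7, -190.2, 155.4]
tcp_rot: [-0.105, 0.994, 0.0, 0.001]
force: [2.0, 0.6, -4.1]
gripper_width: 0.192
```

```bash
python3 rd.py 3
python3 - <<'E'
from bench import *
from h import *
c=camera("side");crop(c,230,90,470,270,3.2,"s7c.png")
E
```

```text
10.2 Fx'  [2.1  2.26 3.29] mean [ 2.61 -0.01 -3.14] 2.55 M [ 0.163 -0.255  0.034] pos [ 448.72 -190.22  155.36] 0.19336274571571094
```

View pics/s7c.png

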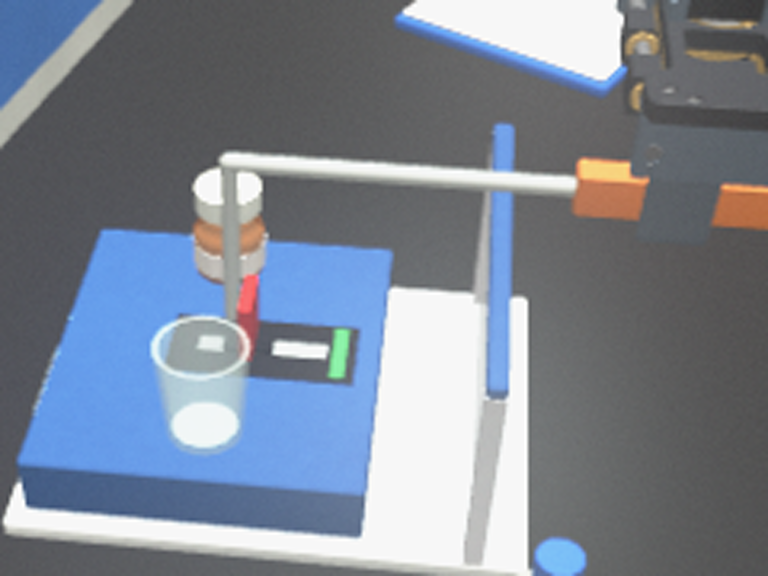

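Emit:
{"name": "play_rows", "arguments": {
  "targets": [
    [[-2.93, -0.63, 0, 0, 0, 0, 1], [-5.86, -1.26, 0, 0, 0, 0, 1], [-8.79, -1.89, 0, 0, 0, 0, 1], [-11.73, -2.53, 0, 0, 0, 0, 1], [-14.66, -3.16, 0, 0, 0, 0, 1], [-17.6, -3.79, 0, 0, 0, 0, 1], [-20.52, -4.42, 0, 0, 0, 0, 1], [-20.52, -4.42, 0, 0, 0, 0, 1]]
  ]
}}

```text
clock: 11.05
tool_pos: [427.1, -194.8, 155.4]
tcp_rot: [-0.105, 0.994, -0.0, -0.0]
force: [0.2, -0.4, -1.7]
gripper_width: 0.195
```

```bash
python3 rd.py 4
python3 - <<'E'
from bench import *
from h import *
c=camera("side");crop(c,230,90,470,270,3.2,"s8c.png")
E
```

```text
11.2 Fx'  [0.16 0.28 0.38 1.06] mean [ 0.56 -0.37 -1.46] 0.47 M [ 0.053 -0.118 -0.009] pos [ 427.18 -194.75  155.34] 0.19345201740896384
```

View pics/s8c.png

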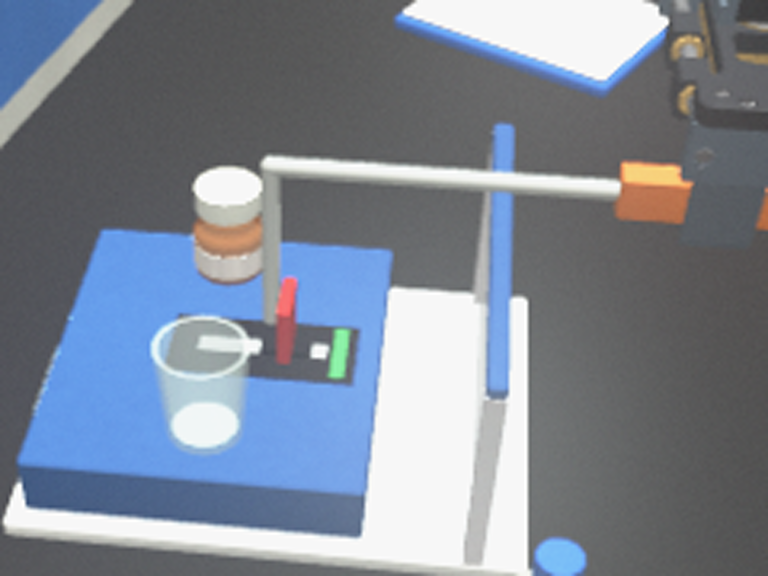

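Emit:
{"name": "play_rows", "arguments": {
  "targets": [
    [[-0.98, -0.21, 0, 0, 0, 0, 1], [-1.95, -0.42, 0, 0, 0, 0, 1], [-2.93, -0.63, 0, 0, 0, 0, 1], [-3.91, -0.84, 0, 0, 0, 0, 1], [-3.91, -0.84, 0, 0, 0, 0, 1]]
  ]
}}

```text
clock: 11.75
tool_pos: [425.6, -195.3, 155.5]
tcp_rot: [-0.105, 0.994, -0.0, 0.002]
force: [7.5, 2.2, -5.4]
gripper_width: 0.193
```

```bash
python3 rd.py 3
```

```text
11.85 Fx'  [7.78 8.29 7.35] mean [ 7.52  2.15 -4.65] 7.81 M [ 0.374 -1.032  0.094] pos [ 425.62 -195.33  155.46] 0.19332888434204623
```

Emit:
{"name": "play_rows", "arguments": {
  "targets": [
    [[-0.49, -0.1, 0, 0, 0, 0, 1], [-0.98, -0.21, 0, 0, 0, 0, 1], [-0.98, -0.21, 0, 0, 0, 0, 1]]
  ]
}}

```text
clock: 12.15
tool_pos: [425.5, -195.4, 155.4]
tcp_rot: [-0.105, 0.994, 0.0, 0.003]
force: [10.1, 2.8, -7.6]
gripper_width: 0.194
```

```bash
python3 rd.py 3
```

```text
12.25 Fx'  [10.47  9.2   9.99] mean [ 9.47  3.   -7.47] 9.89 M [ 0.511 -1.328  0.145] pos [ 425.53 -195.4   155.37] 0.19053336855737046
```

Emit:
{"name": "play_rows", "arguments": {
  "targets": [
    [[-0.49, -0.1, 0, 0, 0, 0, 1], [-0.98, -0.21, 0, 0, 0, 0, 1], [-0.98, -0.21, 0, 0, 0, 0, 1]]
  ]
}}

```text
clock: 12.55
tool_pos: [425.5, -195.5, 155.3]
tcp_rot: [-0.105, 0.994, 0.0, 0.004]
force: [13.0, 3.8, -9.6]
gripper_width: 0.191
```

```bash
python3 rd.py 3
```

```text
12.65 Fx'  [13.47 13.03 13.15] mean [12.72  3.73 -9.6 ] 13.22 M [ 0.618 -1.655  0.159] pos [ 425.46 -195.47  155.28] 0.19635715978945645
```

Emit:
{"name": "play_rows", "arguments": {
  "targets": [
    [[0.98, 0.21, 0, 0, 0, 0, 1], [0.98, 0.21, 0, 0, 0, 0, 1]]
  ]
}}

```text
clock: 12.85
tool_pos: [425.5, -195.4, 155.4]
tcp_rot: [-0.105, 0.994, 0.0, 0.003]
force: [9.9, 2.6, -7.7]
gripper_width: 0.195
```

```bash
python3 rd.py 3
python3 - <<'E'
from bench import *
from h import *
c=camera("side");crop(c,230,90,470,270,3.2,"s9c.png");np.savez("side9.npz",**c)
c=camera("top");crop(c,330,140,530,340,3,"t9c.png");np.savez("top9.npz",**c)
E
```

```text
12.95 Fx'  [10.18  9.83 10.25] mean [ 9.77  2.55 -7.46] 10.09 M [ 0.489 -1.306  0.107] pos [ 425.53 -195.41  155.37] 0.19498173742361058
```

View pics/s9c.png

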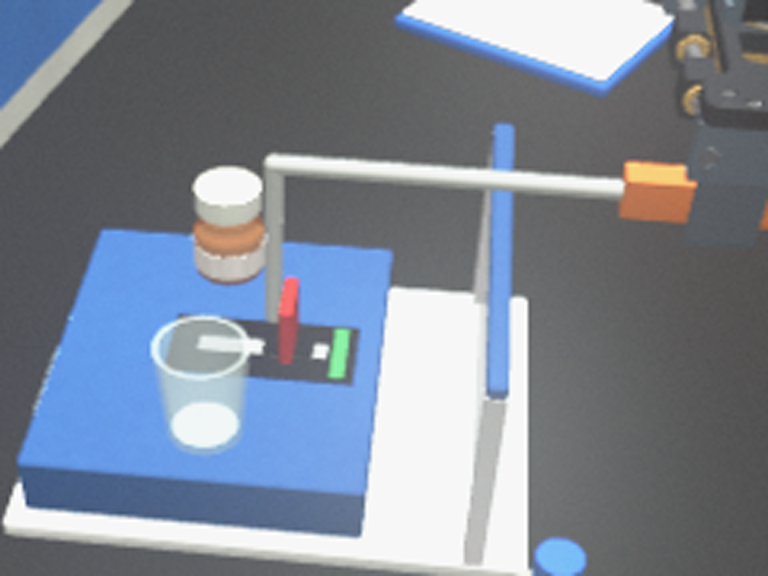

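View pics/t9c.png

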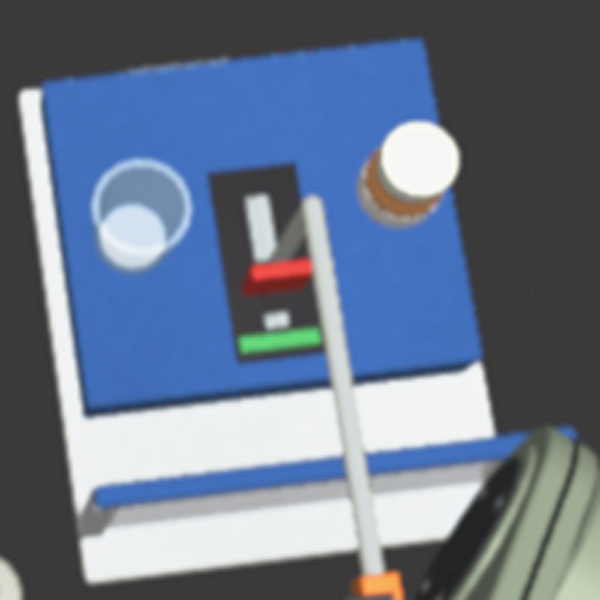

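Run:
```python
from h import *
a=.212;X=np.array([np.cos(a),np.sin(a),0])
def redblob(c):
    hsv=cv2.cvtColor(c["image"],cv2.COLOR_RGB2HSV)
    m=((hsv[...,0]<8)|(hsv[...,0]>172))&(hsv[...,1]>150)&(hsv[...,2]>195)
    m[:140]=0
    n,l,st,ce=cv2.connectedComponentsWithStats(m.astype(np.uint8))
    return [(st[i].tolist(),ce[i].round(2)) for i in range(1,n) if st[i,4]>15]
for n in("top0","top5","top9"):
    c=load(n);b=redblob(c);print(n,b)
    for st,ce in b: print(atz(c,*ce,92).round(1), (X@atz(c,*ce,92)).round(2))
for n,y in(("top0",None),("top9",None)):
    c=load(n); crop(c,390,190,450,270,7.5,n+"lev.png")
for n in("side0","side9"):
    c=load(n); crop(c,290,165,350,225,9,n+"lev.png")
```

```text
top0 [([412, 213, 20, 6, 80], array([421.61, 215.29]))]
[ 665.1 -142.9   92. ] 620.17
top5 [([412, 213, 20, 6, 80], array([421.61, 215.29]))]
[ 665.1 -142.9   92. ] 620.17
top9 [([414, 227, 19, 6, 84], array([422.98, 229.4 ]))]
[ 642.1 -146.3   92. ] 596.89
```

View pics/top9lev.png

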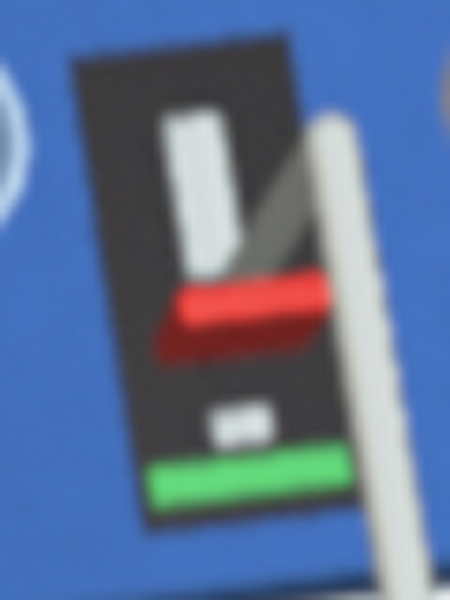

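View pics/side9lev.png

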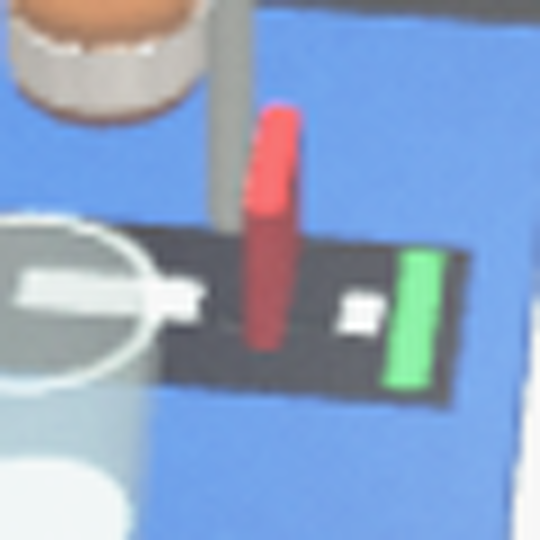

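View pics/side0lev.png

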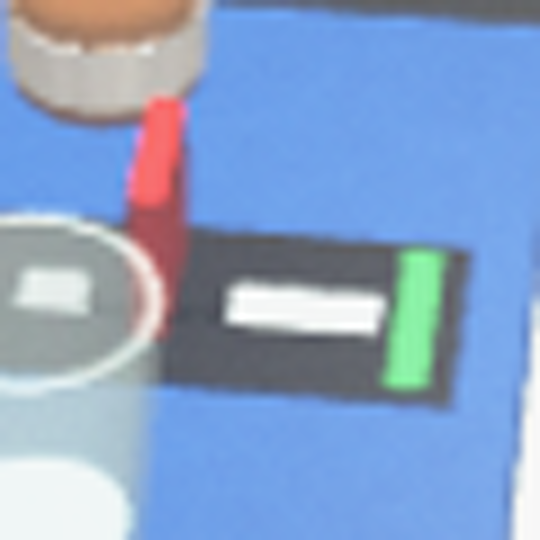

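Run:
```python
from h import *
a=.212;R=np.array([[np.cos(a),np.sin(a)],[-np.sin(a),np.cos(a)]]);O=np.array([531.6,-172.8])
st=lambda p:(R@(p[:2]-O)).round(1)
c=load("top9");T=lambda u,v:(390+u/7.5-.43,190+v/7.5-.43)
for n,p,z in[("plate farL",(75,60),52),("plate farR",(287,38),52),("plate nearL",(147,530),52),("slot far",(190,112),52),("slot far vis end",(210,278),52),("slot near vis start",(240,407),52),("slot near end",(243,447),52),("green far",(248,452),53),("green near",(252,500),53),("lever bottom near edge mid",(230,355),50),("lever top near",(255,320),92),("lever top far",(252,280),92)]:
    print(n,st(atz(c,*T(*p),z)))
c=load("top0");crop(c,390,190,450,270,7.5,"top0lev.png")
```

```text
plate farL [182.6  24.6]
plate farR [182.  -23.2]
plate nearL [74.5 25. ]
slot far [167.6   1. ]
slot far vis end [129.2   2.5]
slot near vis start [99.4  0.5]
slot near end [90.4  1.3]
green far [88.9  0.5]
green near [78.2  1.4]
lever bottom near edge mid [111.8   0.4]
lever top near [108.8   2.4]
lever top far [117.6   1.7]
```

View pics/top0lev.png

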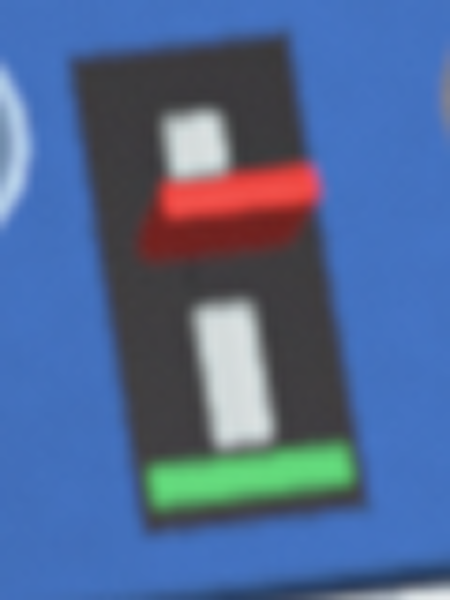

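```bash
python3 rd.py 2
```

```text
13.1 Fx'  [9.13 9.93] mean [ 9.25  2.34 -6.79] 9.53 M [ 0.5   -1.333  0.125] pos [ 425.54 -195.41  155.37] 0.1973064087793714
```

The lever's measured position is x' ≈ 113.5. The plate and slot centre is at 128.5–129, which puts home at about 113.5, so it is at the stop. Hold the pull steady.

Emit:
{"name": "play_rows", "arguments": {
  "targets": [
    [[0, 0, 0, 0, 0, 0, 1], [0, 0, 0, 0, 0, 0, 1], [0, 0, 0, 0, 0, 0, 1], [0, 0, 0, 0, 0, 0, 1], [0, 0, 0, 0, 0, 0, 1], [0, 0, 0, 0, 0, 0, 1], [0, 0, 0, 0, 0, 0, 1], [0, 0, 0, 0, 0, 0, 1]]
  ]
}}

```text
clock: 13.9
tool_pos: [425.5, -195.4, 155.4]
tcp_rot: [-0.105, 0.994, 0.0, 0.003]
force: [9.4, 3.2, -7.9]
gripper_width: 0.196
```

```bash
python3 rd.py 2
```

```text
13.95 Fx'  [ 9.84 10.24] mean [ 9.6   3.12 -7.67] 10.04 M [ 0.497 -1.356  0.118] pos [ 425.53 -195.41  155.37] 0.19107406805174237
```

Emit:
{"name": "play_rows", "arguments": {
  "targets": [
    [[0, 0, 0, 0, 0, 0, 1], [0, 0, 0, 0, 0, 0, 1], [0, 0, 0, 0, 0, 0, 1], [0, 0, 0, 0, 0, 0, 1], [0, 0, 0, 0, 0, 0, 1], [0, 0, 0, 0, 0, 0, 1], [0, 0, 0, 0, 0, 0, 1], [0, 0, 0, 0, 0, 0, 1]]
  ]
}}

```text
clock: 14.75
tool_pos: [425.6, -195.4, 155.4]
tcp_rot: [-0.105, 0.994, 0.0, 0.003]
force: [9.9, 2.2, -7.4]
gripper_width: 0.196
```

```bash
python3 rd.py 3
```

```text
14.85 Fx'  [10.16  9.73  9.81] mean [ 9.55  2.66 -7.13] 9.9 M [ 0.491 -1.313  0.141] pos [ 425.54 -195.4   155.37] 0.19134051730737392
```

Emit:
{"name": "play_rows", "arguments": {
  "targets": [
    [[1, 0.21, 0, 0, 0, 0, 1], [3, 0.63, 0, 0, 0, 0, 1], [6, 1.3, 0, 0, 0, 0, 1], [11, 2.4, 0, 0, 0, 0, 1], [16, 3.5, 0, 0, 0, 0, 1], [16, 3.5, 0, 0, 0, 0, 1], [16, 3.5, 0, 0, 0, 0, 1]]
  ]
}}

```text
clock: 15.55
tool_pos: [438.8, -192.1, 155.2]
tcp_rot: [-0.106, 0.994, 0.0, -0.0]
force: [0.4, 1.0, -1.6]
gripper_width: 0.198
```

```bash
python3 rd.py 3
python3 - <<'E'
from bench import *
from h import *
c=camera("side");crop(c,230,90,470,270,3.2,"s10c.png");np.savez("side10.npz",**c)
c=camera("top");np.savez("top10.npz",**c);crop(c,380,130,500,300,3.5,"t10c.png")
E
```

```text
15.65 Fx'  [0.63 0.05 0.29] mean [ 0.24  0.41 -2.  ] 0.32 M [0.052 0.031 0.021] pos [ 438.68 -192.15  155.19] 0.19697577386046256
```

View pics/s10c.png

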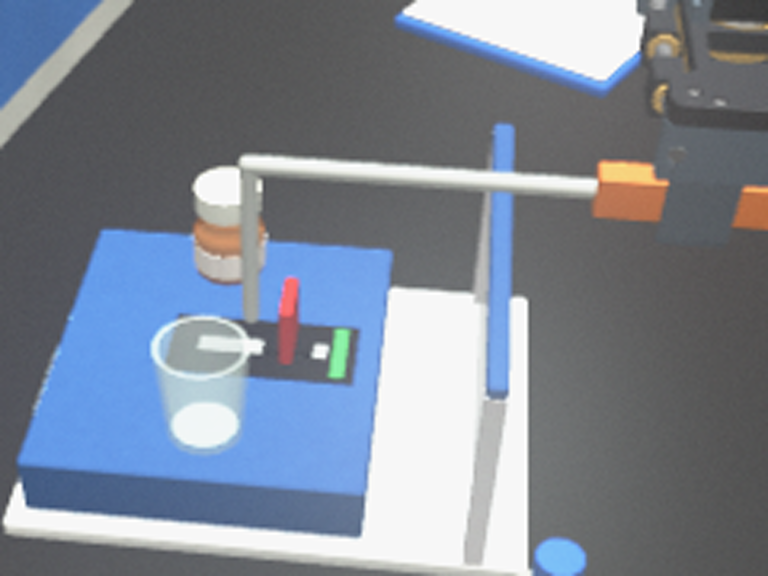

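View pics/t10c.png

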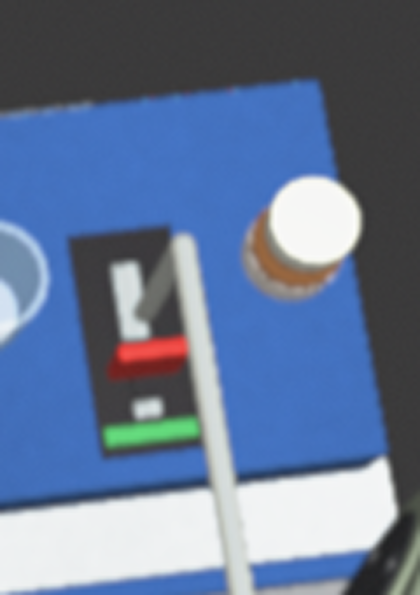

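Emit:
{"name": "play_rows", "arguments": {
  "targets": [
    [[0, 0, 25, 0, 0, 0, 1], [0, 0, 55, 0, 0, 0, 1], [0, 0, 85, 0, 0, 0, 1], [0, 0, 98, 0, 0, 0, 1], [3, 30, 98, 0, 0, -0.015, 1], [6, 65, 98, 0, 0, -0.03, 1], [9, 100, 98, 0, 0, -0.05, 1], [12, 135, 98, 0, 0, -0.07, 1]]
  ]
}}

```text
clock: 16.55
tool_pos: [450.6, -56.1, 253.4]
tcp_rot: [-0.07, 0.998, 0.0, 0.0]
force: [0.1, -0.2, -2.2]
gripper_width: 0.192
```

Emit:
{"name": "play_rows", "arguments": {
  "targets": [
    [[3, 35, 0, 0, 0, -0.02, 1], [6, 70, 0, 0, 0, -0.04, 1], [10, 105, 0, 0, 0, -0.06, 1], [14, 140, 0, 0, 0, -0.08, 1], [18, 175, 0, 0, 0, -0.1, 1], [21, 200, 0, 0, 0, -0.108, 1], [21, 211, 0, 0, 0, -0.108, 1], [21, 211, 0, 0, 0, -0.108, 1]]
  ]
}}

```text
clock: 17.35
tool_pos: [471.6, 154.5, 253.1]
tcp_rot: [-0.018, 1.0, -0.0, -0.0]
force: [0.2, -0.1, -2.1]
gripper_width: 0.194
```

```bash
python3 rd.py 3
python3 - <<'E'
from bench import *
from h import *
c=camera("side");crop(c,180,170,460,420,2.3,"s11c.png");cv2.imwrite("pics/side11.png",c["image"][:,:,::-1]);np.savez("side11.npz",**c)
c=camera("top");np.savez("top11.npz",**c);crop(c,190,110,310,390,2.1,"t11c.png")
print(state()["tcp_rot"])
E
```

```text
17.45 Fx'  [ 0.18  0.22 -0.08] mean [ 0.15 -0.19 -2.02] 0.11 M [-0.031  0.06  -0.01 ] pos [471.59 153.6  253.14] 0.19553173304077448
[-1.60054512e-02  9.99871866e-01 -2.70086899e-04 -6.44376481e-05]
```

View pics/side11.png

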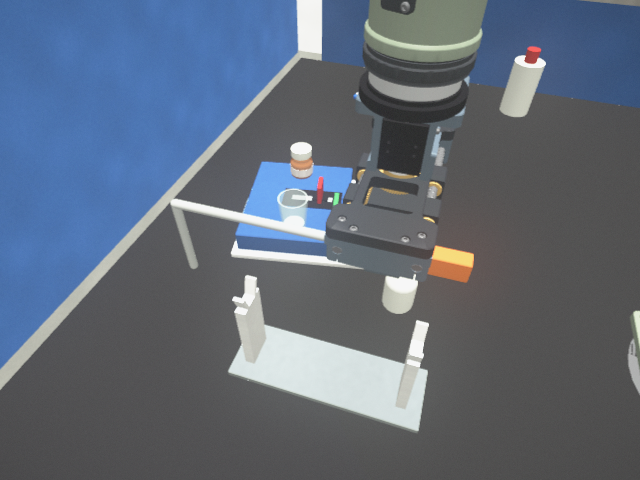

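View pics/t11c.png

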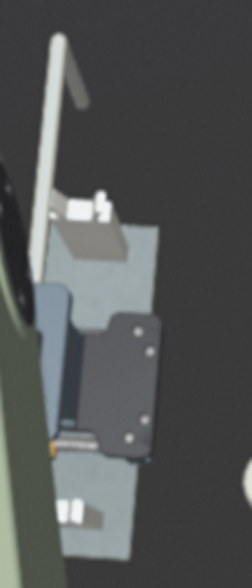

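Emit:
{"name": "play_rows", "arguments": {
  "targets": [
    [[0.2, 0.4, -30, 0, 0, 0, 1], [0.2, 0.4, -60, 0, 0, 0, 1], [0.2, 0.4, -77.6, 0, 0, 0, 1], [0.2, 0.4, -77.6, 0, 0, 0, 1], [0.2, 0.4, -77.6, 0, 0, 0, 1]]
  ]
}}

```text
clock: 18.05
tool_pos: [472.5, 153.5, 176.3]
tcp_rot: [-0.016, 1.0, 0.0, 0.0]
force: [0.9, -0.1, -2.2]
gripper_width: 0.194
```

```bash
python3 rd.py 2
python3 - <<'E'
from bench import *
from h import *
c=camera("side");np.savez("side12.npz",**c);crop(c,180,220,460,420,2.8,"side12.png")
c=camera("top");np.savez("top12.npz",**c);crop(c,180,150,280,390,2.5,"top12.png")
print(state()["tcp_rot"])
for n in("side","top"):
    a=load(n+"4")["image"].astype(int);b=load(n+"12")["image"].astype(int)
    cv2.imwrite(f"pics/{n}d.png",cv2.resize(np.hstack([load(n+"4")["image"],load(n+"12")["image"]])[ (220 if n=="side" else 140):(300 if n=="side" else 220),:, ::-1],None,fx=1,fy=1))
    A=a[:,170:260] if n=="side" else a[140:230,210:260]
    B=b[:,170:260] if n=="side" else b[140:230,210:260]
    if n=="side": A,B=A[230:320],B[230:320]
    print(n,cv2.phaseCorrelate(A.mean(2),B.mean(2)),np.abs(A-B).max())
E
```

```text
18.1 Fx'  [ 0.89 -0.45] mean [ 0.2   0.1  -1.81] 0.22 M [ 0.071  0.005 -0.007] pos [472.74 153.68 176.61] 0.19182119484484902
[-1.63379973e-02  9.99865448e-01  4.13204072e-04  1.40895103e-03]
side ((-0.11850541333884479, -0.4396978045871833), 0.9677728761067445) 152
top ((-0.07882342630085049, -0.13525648608221275), 0.9326236591244084) 115
```

View pics/side12.png

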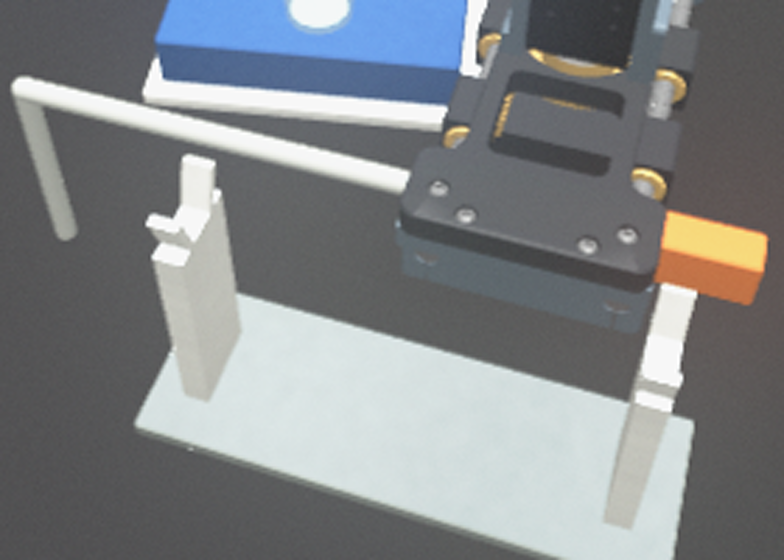

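View pics/top12.png

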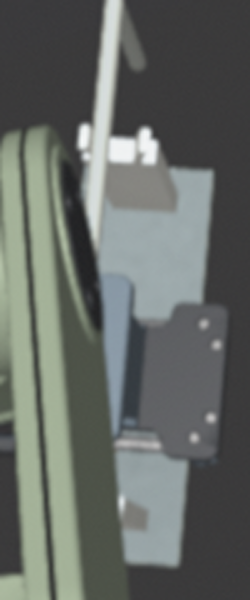

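Both views match the post-lift pictures (bend at crop 22,85 and handle rear at 765,240), so the rod hasn't slipped in the grip. Lower it along the same line.

Emit:
{"name": "play_rows", "arguments": {
  "targets": [
    [[0, 0, -20, 0, 0, 0, 1], [0, 0, -35, 0, 0, 0, 1], [0, 0, -48, 0, 0, 0, 1], [0, 0, -55, 0, 0, 0, 1], [0, 0, -59, 0, 0, 0, 1], [0, 0, -59, 0, 0, 0, 1], [0, 0, -59, 0, 0, 0, 1]]
  ]
}}

```text
clock: 18.9
tool_pos: [472.6, 154.3, 117.4]
tcp_rot: [-0.017, 1.0, 0.0, 0.001]
force: [-0.7, 0.6, -2.2]
gripper_width: 0.194
```

```bash
python3 rd.py 4
python3 - <<'E'
from bench import *
from h import *
c=camera("side");np.savez("side13.npz",**c);crop(c,180,250,460,420,2.8,"side13.png")
E
```

```text
19.05 Fx'  [-0.59  0.13  0.3  -0.21] mean [-0.14  0.2  -2.29] -0.09 M [ 0.016  0.04  -0.001] pos [472.58 154.33 117.37] 0.19078245306285865
```

View pics/side13.png

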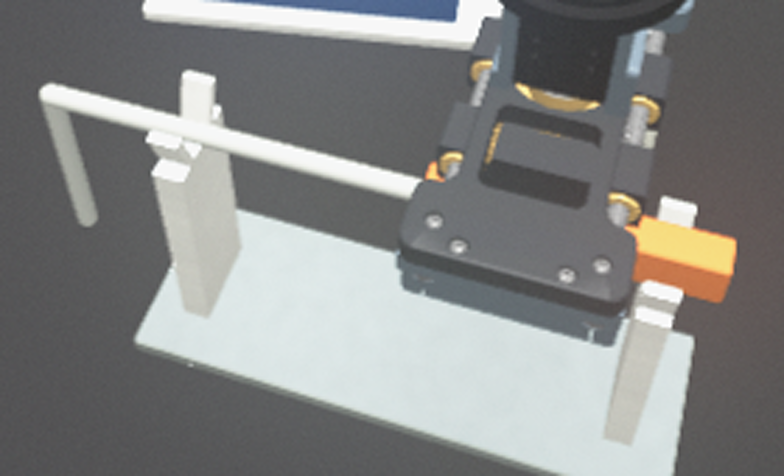

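Both parts are in their forks and about 2 mm high. Lower the last bit and watch the z force.

Emit:
{"name": "play_rows", "arguments": {
  "targets": [
    [[0, 0, -1, 0, 0, 0, 1], [0, 0, -2, 0, 0, 0, 1], [0, 0, -2, 0, 0, 0, 1], [0, 0, -2, 0, 0, 0, 1]]
  ]
}}

```text
clock: 19.5
tool_pos: [472.2, 154.2, 115.3]
tcp_rot: [-0.017, 1.0, 0.0, 0.0]
force: [-2.3, -1.0, 4.1]
gripper_width: 0.194
```

```bash
python3 rd.py 3
```

```text
19.6 Fx'  [-2.5  -2.38 -1.7 ] mean [-2.11 -0.64  5.46] -2.19 M [-0.066  0.362 -0.016] pos [472.24 154.22 115.28] 0.19151328994971034
```

Emit:
{"name": "play_rows", "arguments": {
  "targets": [
    [[0, 0, 0.5, 0, 0, 0, 0.9], [0, 0, 0.5, 0, 0, 0, 0.6], [0, 0, 0.5, 0, 0, 0, 0.1], [0, 0, 0.5, 0, 0, 0, 0], [0, 0, 0.5, 0, 0, 0, 0], [0, 0, 0.5, 0, 0, 0, 0], [0, 0, 0.5, 0, 0, 0, 0], [0, 0, 0.5, 0, 0, 0, 0]]
  ],
  "squeeze": 20
}}

```text
clock: 20.4
tool_pos: [472.1, 154.2, 115.2]
tcp_rot: [-0.017, 1.0, 0.0, 0.0]
force: [-0.0, -0.7, 0.2]
gripper_width: 0.78
```

```bash
python3 rd.py 3
python3 - <<'E'
from bench import *
from h import *
c=camera("side");np.savez("side14.npz",**c);crop(c,180,250,460,420,2.8,"side14.png")
E
```

```text
20.5 Fx'  [-0.2  -0.19  0.07] mean [-0.09 -0.06 -0.58] -0.11 M [ 0.047  0.021 -0.007] pos [472.09 154.18 115.19] 0.8668702649691998
```

View pics/side14.png

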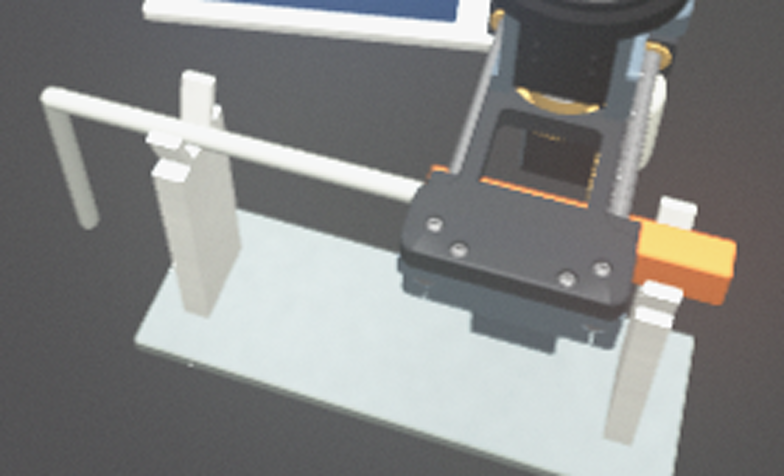

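Emit:
{"name": "play_rows", "arguments": {
  "targets": [
    [[0, 0, 0, 0, 0, 0, 0], [0, 0, 10, 0, 0, 0, 0], [0, 0, 35, 0, 0, 0, 0], [0, 0, 65, 0, 0, 0, 0], [0, 0, 100, 0, 0, 0, 0], [0, 0, 135, 0, 0, 0, 0], [-20, 30, 150, 0, 0, 0, 0], [-45, 65, 150, 0, 0, 0, 0]]
  ]
}}

```text
clock: 21.35
tool_pos: [428.7, 219.9, 268.9]
tcp_rot: [-0.015, 1.0, 0.002, 0.003]
force: [-0.1, 1.0, 0.5]
gripper_width: 0.998
```

Emit:
{"name": "play_rows", "arguments": {
  "targets": [
    [[-25, 35, 0, 0, 0, 0, 0], [-50, 70, 0, 0, 0, 0, 0], [-75, 105, 0, 0, 0, 0, 0], [-100, 140, 0, 0, 0, 0, 0], [-125, 175, 0, 0, 0, 0, 0], [-150, 210, 0, 0, 0, 0, 0], [-175, 245, 0, 0, 0, 0, 0], [-175, 245, 0, 0, 0, 0, 0]]
  ]
}}

```text
clock: 22.15
tool_pos: [249.3, 467.7, 265.6]
tcp_rot: [-0.019, 1.0, 0.001, -0.0]
force: [0.7, -0.5, -0.1]
gripper_width: 1.004
```

```bash
python3 rd.py 2
python3 - <<'E'
from bench import *
from h import *
a=.212;X=np.array([np.cos(a),np.sin(a),0])
for n in("side","top"):
    c=camera(n);np.savez(n+"15.npz",**c);cv2.imwrite(f"pics/{n}15.png",c["image"][:,:,::-1])
    d=cv2.absdiff(c["image"],load(n+"0")["image"]).max(2); cv2.imwrite(f"pics/{n}15d.png",d)
t=load("top15")
hsv=cv2.cvtColor(t["image"],cv2.COLOR_RGB2HSV)
m=((hsv[...,0]<8)|(hsv[...,0]>172))&(hsv[...,1]>150)&(hsv[...,2]>195);m[:140]=0
k,l,st,ce=cv2.connectedComponentsWithStats(m.astype(np.uint8))
for i in range(1,k):
    if st[i,4]>15:print(ce[i],X@atz(t,*ce[i],92)-483.3)
crop(t,190,150,290,390,2.5,"t15r.png")
E
```

```text
22.2 Fx'  [ 0.6  -0.12] mean [ 0.33 -0.38  0.03] 0.24 M [-0.017 -0.027  0.031] pos [249.99 466.61 265.56] 0.9963757230056104
[423.38636364 229.31818182] 113.64410093795033
```

View pics/side15.png

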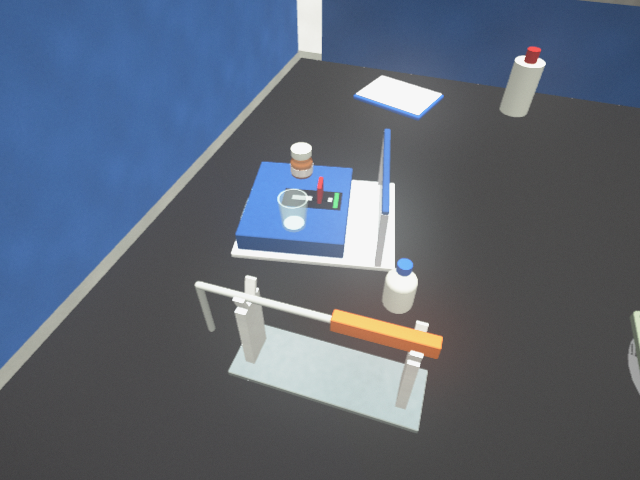

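View pics/top15.png

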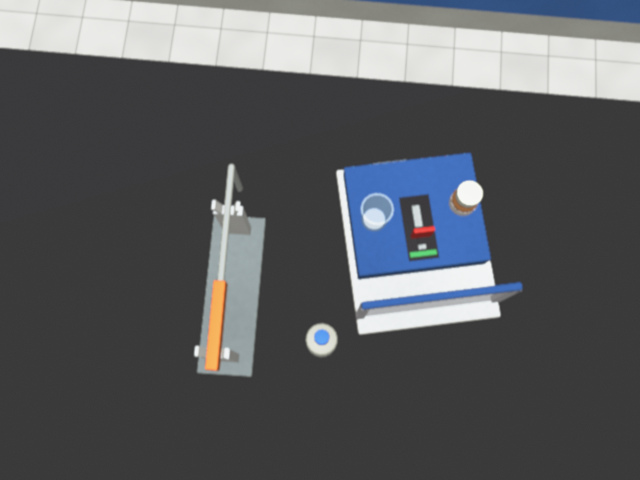

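View pics/top15d.png

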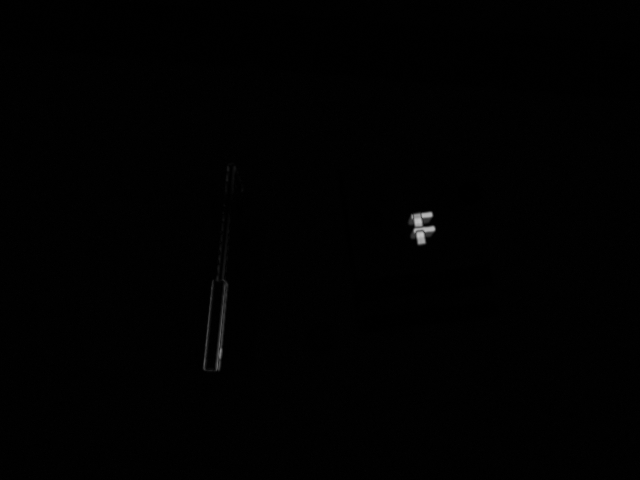

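View pics/side15d.png

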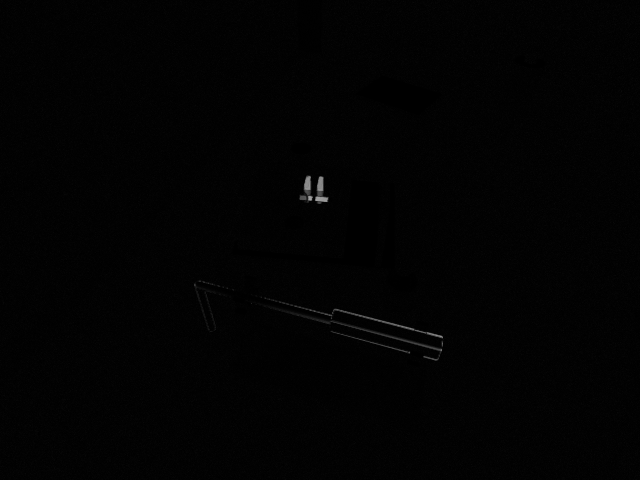

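Run:
```python
from bench import *
s=state();print(s["clock"],s["dq"].round(3),s["force"].round(2))
print(job_done())
```

```text
22.3 [-0.024 -0.007  0.008  0.002 -0.004  0.002] [-0.11 -0.32 -1.11]
the job is handed in; nothing more can be done
None
```

The job is done and handed in at 22.3 s: the lever is drawn home against its stop, and the rod is back in its rack, bend down, and released. No verdict was reported.

- **Lever pull:** I found the far face by feel, at about 2.5 N. The pull then held at 9.5–10.2 N from 12.85 to 14.85 s. While approaching it I briefly reached 13.2 N of pull, about 15 N in total with the friction part included, which is under the 18 N limit.
- **Lever position:** The lever moved only about 23 mm, not the full 30 mm. I take this to mean it did not start fully off. In the last picture it sits 15 mm from the middle of its plate towards the shield, and home should be 15 mm from there. It did not spring back when released.
- **Rod:** In both final pictures the rod is within about 1–2 mm of where it started, lying in both forks with the gripper well clear.
- **Bystanders:** The beaker, jar and bottle show no change between the first and last pictures.
- **Disagreement:** Heights found by combining the two cameras came out about 5 mm lower than the stated sizes, so I relied on the stated heights and the force readings instead.

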